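# Unlock the sprinkle dispenser and hold its spring gate at the flag

## Robot

A 6-joint arm with a two-finger parallel gripper is mounted at the origin on the work surface; the furniture and walls round the work are solid. World frame = base frame: x ahead of the robot, y to its left, z up, the work surface at z = 0. Lengths are in m, angles in rad, forces in N, time in s.
With the tool pointing down it reaches from about 0.4 to 0.825 m from the base axis. Payload 7 kg.
Tool frame: the origin (TCP) lies midway between the tips of the shut fingers; the grasp point (between the pads) lies 19 mm behind it; z points along the fingers, y is the direction in which the jaws open and shut (so a half turn about z gives the same grasp; the last joint's range is limited). The gripper opens to 85 mm and grips with 20 to 120 N. Pads are 22 mm wide; open, the fingers measure 114 mm over their backs; the gripper's body (76 mm by 85 mm) begins 54 mm behind the grasp point. The pads swing forward as they close: fully open they stand 13 mm farther back than shut.
Start: joints at [1.586, 0.359, 0.012, 0, -1.224, -0.288], TCP at [0.182, 0.65, 0.231] pointing down, gripper open.
Joint ranges: [-3.07, 3.07], [-1.43, 2.12], [-1.02, 1.25], [-3.03, 1.67], [-3.05, -0], [-3.03, 3.03]. Speed limits (rad/s): [2.39, 2.39, 3.01, 3.14, 3.14, 3.14].

## Interface

Orientations are given as a unit quaternion [x, y, z, w].
In Python, from rig import sensors, eyes, ctrl, finder gives the robot as it stands.
- The arm moves only by the tool apply_moves, never from a script. Its argument "targets" is a list of rows, each a list of 3 entries, a list of its own where there are three numbers: the gripper command: -1 is shut, 1 is fully open, values between are in proportion, then the shift along the tool's x, y, z in units of 0.4 m (1.0 is 0.4 m), then the turn about the tool's z in units of pi/2 rad (1.0 is pi/2 rad). In form: [[grip, [x, y, z], spin], ...]. A call has 1 to 12 rows; each row is the pose to reach, as a shift and turn from the pose commanded when the call began, along the tool's axes at that moment; what a row does not reach only later rows make up. A row lasts 1/12 s, in which the tool goes at most 41.7 mm and 7.16 degrees, less where a joint would pass 70% of its speed; a pose out of reach is approached as far as the arm can. A call with a number of a shift or a turn outside -1 to 1 is refused whole. A call with a gripper value outside its range is refused whole. The fingers move at their own pace and stop on an object; "force" is the grip in N (left out, the last holds). Time passes only in rows, so rows that repeat a pose let the fingers close. It gives the time, the measured TCP pose, the force and the opening at its end, in the units of the state.
- sensors.get_state(): the state, without advancing time (a new reading comes with each control period).
- eyes.grab_frame(name): name is "scene" or "side" or "wrist"; returns a dict with "pixels" (420x560x3 uint8, red, green, blue), "vfov" (degrees; the focal length in pixels is half the picture's height over the tangent of half this angle, whatever the lens; pixels are square), "cx", "cy" (the principal point, pixels), "cam_to_world" (4x4, takes a point from camera to world coordinates). Camera axes: x right, y down, z forward; pixel columns grow to the right and rows downward; lengths in m; the calibration is good to about 2 mm. A picture is of the moment at which its call begins. There is no depth.
- ctrl.finish_job(): hands the job in, once; it reports no verdict.
Trained networks look in a picture, given as the dict that the camera call returned (one of the last four; its "shot" number tells which), for a name from the list of things; names that differ only in an ending like _2 or _b are one class to them, and where a whole thing is asked for, a point or a joint stands for the part that bears it (a point fixed in the world has none). Each returns a list of dicts, best first, with "p" (0 to 1); they miss things now and then, are a little off and sometimes report something else, mostly with a low value. They report only what shows in the picture. A call takes as long as a camera call.
- finder.look_for(name, picture): "pixel" ([column, row] in pixels, amid what is visible of it).
- finder.landmark_of(name, picture): "pixel" ([column, row] in pixels: a listed point, or the origin of a listed thing).
The state is a dict: "time": time; "qpos": joint angles; "qd": joint speeds; "joint_torque": joint torques, N m; "ee_pos": TCP position; "tool_rot": TCP orientation; "wrist_force": force on the tool from outside, world axes, zero at the start; "moment": the same for the moment, N m; "gripper_width": finger opening in m.
Only numpy, scipy, OpenCV 4.12 (cv2) and the standard library are available. Lean on these libraries where they do the work, as an engineer would, in place of code of your own. Each camera call takes 0.05 s, during which the arm holds its last target.

## Task

The empty sprinkle dispenser needs its chute brushed out: slide the blue locking panel straight up out of its guides by its thick top edge, stand it upright in the slot of the wooden rack and let go of it. Then take the black bar, pull the spring-return gate out until the red pointer stands at the green flag (within the flag's width), and finish while holding it still there, because it springs shut when released. Leave the cutters and jars where they are.

Things in the scene. Friction and masses are not known exactly. Their poses are not given: they have to be found in the camera images.
- dispenser: Fixed dispenser: steel base 115 x 320 x 16 mm with a white block and a clear hopper (top at z = 118 mm, centre at y = +90 mm). Origin on the table under the middle of the base; z up; the gate is pulled along its -y axis (to the robot's right). The locking panel stands in white guides at y = -30 mm, guide tops at z = 85 mm.
- panel: Loose blue locking panel, 90 g, standing upright: 80 mm wide (its x), 5 mm thick (its y), 105 mm tall. Its origin is the middle of its lower edge; z up. At the start it stands 28 mm above the table in the guides (grooves 8 mm wide), engaged over 57 mm, and blocks the gate; it must be raised by more than 57 mm to come clear. At first its axes are parallel to the dispenser's.
- panel_grip (a point): Centre of the panel's thick top edge, a rib 80 mm long (panel x), 12 mm thick (panel y) and 20 mm high: the place to grip, fingers closing along panel y. 95 mm above the panel's lower edge; axes as the panel's.
- rack: Fixed wooden rack, base 110 x 75 x 12 mm, with two upright walls. Origin on the table under its middle; z up; the slot runs along its x.
- rack_slot (a point): Middle of the slot's floor, 12 mm above the table; axes as the rack's. The slot is 11 mm wide (rack y), 100 mm long (rack x, ends open), with walls 48 mm tall and flared lips above them that reach 70 mm above the table and are about 28 mm apart at the mouth. A panel standing in it has its panel_grip 95 mm above this point.
- gate (a joint): Pull-out of the spring gate in m: 0 = shut, at most 0.06; grows as the bar is pulled along the dispenser's -y. The spring pulls back with 3 N when shut, plus 1.5 N per cm.
- bar (a point): Centre of the black pull bar on the gate, 74 mm above the table. The bar is 70 mm long (dispenser x), 12 mm thick (dispenser y) and 22 mm high, on a slim stem of the same thickness. Grip from above, fingers closing along y. With the gate shut it stands at y = -115 mm of the dispenser; axes as the dispenser's.
- pointer (a point): Tip of the red pointer, 2.5 mm wide, that travels with the gate along the front (robot side) scale rail; axes as the dispenser's.
- flag: Green flag clipped to the scale rail, 16 x 10 x 18 mm, fixed for the job; it marks the wanted opening, 23 to 45 mm from shut. Origin: middle of its underside; 10 mm wide along its y, which is the dispenser's y. The pointer is right at y = 0 of the flag, and good to 5 mm either way.
- ring_cutter: Loose round steel cutter, 52 mm across, 26 mm tall, to be left alone; origin at the middle of its underside.
- bell_cutter: Loose bell-shaped steel cutter, 84 x 70 x 25 mm, to be left alone; origin at the middle of its underside.
- yellow_jar: Loose jar of yellow crumbs with a white cap, 44 mm across, 70 mm tall, to be left alone; origin at the middle of its underside.

How it is judged:
By the outcome, as a careful person would: the job done as asked, in the order asked, and still so for the second after the job is handed in, while the arm keeps its last pose, push and grip.
It also fails if it takes over 61 s, if anything falls off the work surface, if the arm or the gripper's body presses on something with over 40 N, if the wrist force passes 120 N, or if a joint passes its speed limit or range.

## Working session

There is one attempt and no reset: what is moved stays moved. The work goes in short steps, Python scripts to look and compute and a tool call to move; the robot and the scene stay as the last step left them, time stands still between calls to the robot, and variables do not carry over. Pictures are saved under pics/ and viewed, and the job is handed in when it is done.

Besides the shell and the picture viewer there is one more tool, called after "Emit:" in YAML: its name, and indented under it one key for each argument. apply_moves: Moves the arm, as the interface text tells. Its arguments: {"type":"object","properties":{"targets":{"type":"array","items":{"type":"array"}},"force":{"type":"number"}},"required":["targets"]}

```bash
mkdir -p pics; ls
cat > h.py <<'E'
import numpy as np, cv2, json
from rig import sensors, eyes, ctrl, finder
def ray(pic,px):
    H=pic["pixels"].shape[0]; f=H/2/np.tan(np.radians(pic["vfov"])/2)
    M=np.array(pic["cam_to_world"]); d=M[:3,:3]@np.array([(px[0]-pic["cx"])/f,(px[1]-pic["cy"])/f,1.0])
    return M[:3,3],d
def atz(pic,px,z):
    o,d=ray(pic,px); return o+d*(z-o[2])/d[2]
def proj(pic,P):
    H=pic["pixels"].shape[0]; f=H/2/np.tan(np.radians(pic["vfov"])/2)
    M=np.array(pic["cam_to_world"]); c=M[:3,:3].T@(np.asarray(P)-M[:3,3])
    return np.array([pic["cx"]+f*c[0]/c[2],pic["cy"]+f*c[1]/c[2]])
def tri(rs):
    A=np.zeros((3,3));b=np.zeros(3)
    for o,d in rs:
        d=d/np.linalg.norm(d);Q=np.eye(3)-np.outer(d,d);A+=Q;b+=Q@o
    return np.linalg.solve(A,b)
def save(pic,n): cv2.imwrite(f"pics/{n}.png",cv2.cvtColor(pic["pixels"],cv2.COLOR_RGB2BGR))
E
python3 - <<'E'
from h import *
np.set_printoptions(precision=4,suppress=True)
s=sensors.get_state(); print({k:np.round(v,4).tolist() for k,v in s.items()})
Z={"dispenser":0,"panel":.028,"panel_grip":.123,"rack":0,"rack_slot":.012,"bar":.074,"flag":None,"pointer":None}
P={n:eyes.grab_frame(n) for n in("scene","side","wrist")}
for n,p in P.items():
    save(p,n+"0"); print(n,np.array(p["cam_to_world"])[:3,3],np.array(p["cam_to_world"])[:3,2])
for t,z in Z.items():
    rs=[]
    for n,p in P.items():
        r=finder.landmark_of(t,p)
        for q in r[:2]:
            print(t,n,np.round(q["pixel"],1),round(q["p"],2), atz(p,q["pixel"],z) if z is not None else "")
        if r and n!="wrist": rs.append(ray(p,r[0]["pixel"]))
    if len(rs)>1: print("   tri",tri(rs))
E
```

```text
pics
{'time': 0.0, 'qpos': [1.5861, 0.3594, 0.011, -0.0003, -1.2241, -0.2881], 'qd': [-0.0005, 0.0015, -0.0004, 0.0009, 0.0003, 0.002], 'joint_torque': [0.0002, -58.3313, 29.3416, 6.9363, -0.006, 0.0], 'ee_pos': [0.1818, 0.6496, 0.2304], 'tool_rot': [0.9907, -0.136, -0.0, 0.0008], 'wrist_force': [0.0885, 0.1287, -0.2239], 'moment': [-0.001, -0.0031, -0.0222], 'gripper_width': 0.0858}
scene [-0.2878 -0.9835  0.6133] [ 0.5392  0.7314 -0.4174]
side [ 0.4225 -0.9686  0.8667] [-0.0246  0.7544 -0.656 ]
wrist [0.2492 0.6311 0.3728] [-0.2665  0.0726 -0.9611]
dispenser scene [228.3 181.1] 0.57 [0.4654 0.3537 0.    ]
dispenser scene [321.3 291.6] 0.52 [ 0.2908 -0.3655  0.    ]
panel scene [232.3 176.2] 0.65 [0.4671 0.3255 0.028 ]
panel scene [229.6 148.9] 0.35 [0.6248 0.6114 0.028 ]
panel side [306.  151.1] 0.75 [0.4727 0.3591 0.028 ]
panel side [290.5 156.3] 0.51 [0.4105 0.3204 0.028 ]
   tri [0.4746 0.3464 0.0269]
panel_grip scene [227.1 150.1] 0.78 [0.4623 0.3457 0.123 ]
panel_grip side [308.9 132.2] 0.84 [0.4809 0.3435 0.123 ]
   tri [0.4812 0.3756 0.1085]
rack scene [387.  271.3] 0.8 [ 0.4783 -0.399   0.    ]
rack side [311.3 321.5] 0.65 [ 0.4717 -0.4097  0.    ]
   tri [ 0.4707 -0.4084  0.0048]
rack_slot scene [389.9 271.9] 0.94 [ 0.467  -0.4163  0.012 ]
rack_slot side [312.  314.5] 0.8 [ 0.4734 -0.3968  0.012 ]
   tri [ 0.4748 -0.4033  0.0087]
bar scene [247.  170.7] 0.8 [0.476  0.2377 0.074 ]
pointer scene [224.9 180.5] 0.8 
pointer side [294.8 158.8] 0.66 
   tri [0.4273 0.3093 0.0249]
```

View pics/scene0.png

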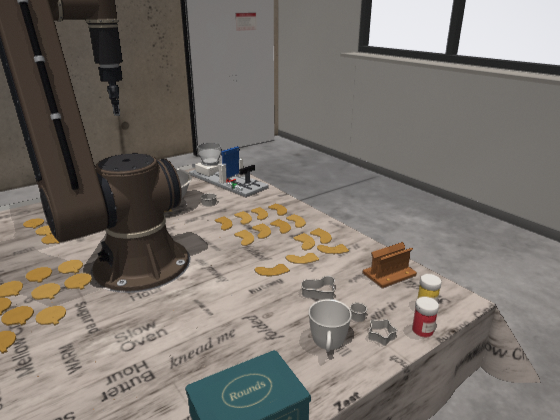

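View pics/side0.png

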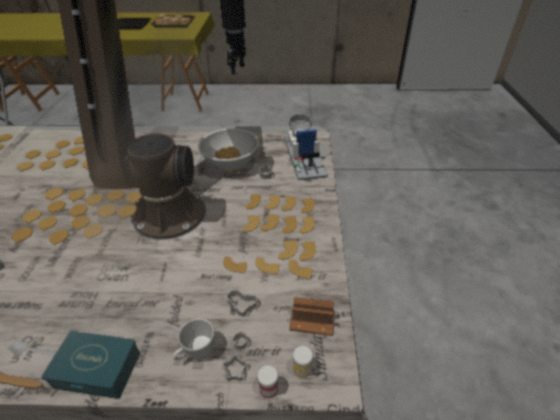

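View pics/wrist0.png

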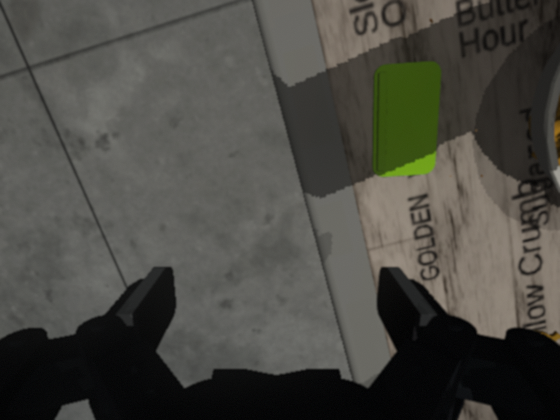

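The scene view shows the dispenser at the back right, with the blue panel near (230,160). The rack is front right at (389,268). In the side view the rack is at (312,316) and the panel at (306,140). I'll go over the dispenser and look with the wrist camera.

Emit:
apply_moves:
  targets:
    - [1,[0.85,0.645,-0.3],-0.17]
    - [1,[0.85,0.645,-0.3],-0.17]
    - [1,[0.85,0.645,-0.3],-0.17]
    - [1,[0.85,0.645,-0.3],-0.17]
    - [1,[0.85,0.645,-0.3],-0.17]
    - [1,[0.85,0.645,-0.3],-0.17]
    - [1,[0.85,0.645,-0.3],-0.17]
    - [1,[0.85,0.645,-0.3],-0.17]
    - [1,[0.85,0.645,-0.3],-0.17]
    - [1,[0.85,0.645,-0.3],-0.17]
    - [1,[0.85,0.645,-0.3],-0.17]
    - [1,[0.85,0.645,-0.3],-0.17]

```text
time: 2.35
ee_pos: [0.4423, 0.3069, 0.3537]
tool_rot: [1.0, -0.005, 0.001, -0.001]
wrist_force: [-0.1, 0.8, -0.5]
gripper_width: 0.085
```

```bash
cat > look.py <<'E'
from h import *
import sys
np.set_printoptions(precision=4,suppress=True)
tag=sys.argv[1]; cams=sys.argv[2].split(","); T=sys.argv[3].split(",")
Z={"dispenser":0,"panel":.028,"panel_grip":.123,"rack":0,"rack_slot":.012,"bar":.074}
s=sensors.get_state(); print(s["time"],s["ee_pos"],s["tool_rot"],s["wrist_force"],s["gripper_width"])
P={n:eyes.grab_frame(n) for n in cams}
for n,p in P.items(): save(p,n+tag); json.dump({k:np.asarray(v).tolist() for k,v in p.items() if k!="pixels"},open(f"pics/{n}{tag}.json","w"))
for t in T:
    rs=[];z=Z.get(t)
    for n,p in P.items():
        r=finder.landmark_of(t,p)
        for q in r[:2]: print(t,n,np.round(q["pixel"],1),round(q["p"],2), atz(p,q["pixel"],z) if z is not None else "")
        if r: rs.append(ray(p,r[0]["pixel"]))
    if len(rs)>1: print("   tri",tri(rs))
E
python3 look.py 1 wrist,scene,side panel_grip,bar,pointer,flag,panel,dispenser
```

```text
2.35 [0.4423 0.3069 0.3537] [ 1.     -0.0046  0.0014 -0.0009] [-0.1302  0.7507 -0.4551] 0.08495851004511719
panel_grip wrist [244.8 153.7] 0.7 [0.4707 0.3408 0.123 ]
panel_grip scene [228.8 150.7] 0.8 [0.4637 0.3361 0.123 ]
panel_grip side [306.9 132.7] 0.85 [0.4731 0.3396 0.123 ]
   tri [0.4706 0.3426 0.1206]
bar wrist [319.1 134.6] 0.76 [0.4874 0.2549 0.074 ]
bar scene [249.  167.1] 0.68 [0.5013 0.2641 0.074 ]
bar scene [387.7 272.2] 0.59 [ 0.3844 -0.4727  0.074 ]
bar side [311.6 152. ] 0.71 [0.4912 0.2801 0.074 ]
   tri [0.4904 0.2551 0.0838]
pointer wrist [281.3 177. ] 0.57 
pointer scene [226.1 181.7] 0.83 
pointer side [292.8 159.2] 0.55 
   tri [0.4241 0.2999 0.0259]
flag wrist [305.4 172.5] 0.39 
panel wrist [250.6 145.8] 0.94 [0.4707 0.3414 0.028 ]
panel scene [230.8 175.4] 0.94 [0.4669 0.3356 0.028 ]
   tri [0.4704 0.3417 0.0253]
dispenser wrist [232.8 147.6] 0.64 [0.4659 0.3692 0.    ]
dispenser wrist [318.1 136.9] 0.24 [0.4799 0.2472 0.    ]
dispenser scene [228.4 178.7] 0.66 [0.478  0.3744 0.    ]
dispenser scene [426.4 301.8] 0.25 [ 0.4552 -0.5331  0.    ]
dispenser side [303.1 156.4] 0.96 [0.4617 0.3632 0.    ]
   tri [0.4666 0.3652 0.0026]
```

View pics/wrist1.png

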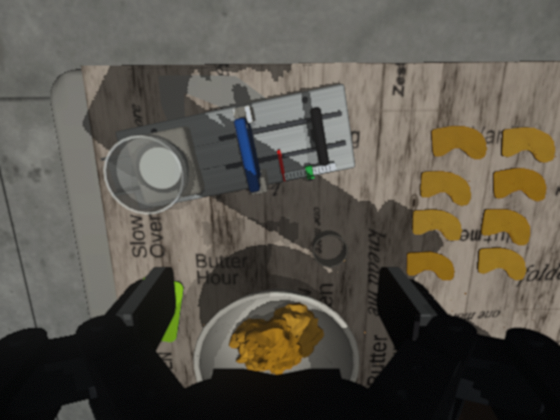

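Run:
```python
import cv2
i=cv2.imread("pics/wrist1.png"); c=i[75:220,190:370]; cv2.imwrite("pics/w1z.png",cv2.resize(c,None,fx=4.4,fy=4.1,interpolation=cv2.INTER_CUBIC))
```

```text
(no output)
```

View pics/w1z.png

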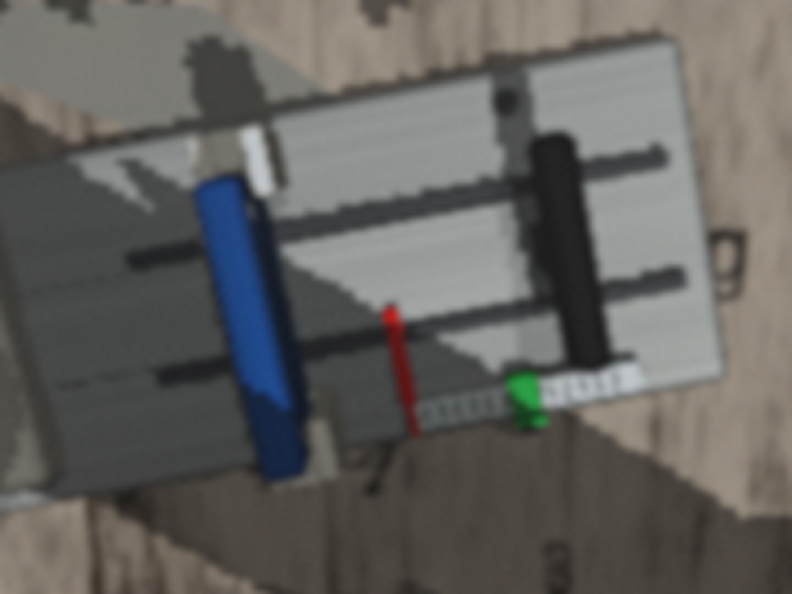

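Run:
```python
from h import *
np.set_printoptions(precision=4,suppress=True)
m=json.load(open("pics/wrist1.json")); m["pixels"]=np.zeros((420,560,3))
f=lambda u,v:(190+u/4.4,75+v/4.1)
def seg(n,a,b,z,off=0):
    A=atz(m,f(*a),z);B=atz(m,f(*b),z);d=B-A
    print(n,A,B,"mid",(A+B)/2,"len",np.linalg.norm(d),"ang",np.degrees(np.arctan2(d[1],d[0])))
seg("rib",(285,472),(220,183),.133)
seg("bar",(590,360),(553,138),.085)
seg("baseedge",(675,40),(0,172),.016)
seg("baseend",(722,374),(675,40),.016)
seg("basefront",(722,374),(45,498),.016)
seg("slots",(660,157),(130,262),.016);seg("slots2",(680,277),(160,376),.016)
seg("ptr-flag",(412,425),(528,405),.03)
```

```text
rib [0.4324 0.3304 0.133 ] [0.5066 0.3437 0.133 ] mid [0.4695 0.337  0.133 ] len 0.07529181581936677 ang 10.127385325087308
bar [0.4548 0.2493 0.085 ] [0.5173 0.2609 0.085 ] mid [0.486  0.2551 0.085 ] len 0.06355876834986615 ang 10.447687582894867
baseedge [0.5481 0.2173 0.016 ] [0.509  0.4234 0.016 ] mid [0.5285 0.3203 0.016 ] len 0.209754305575927 ang 100.75496759073506
baseend [0.44   0.1974 0.016 ] [0.5481 0.2173 0.016 ] mid [0.494  0.2074 0.016 ] len 0.10993569901924873 ang 10.418700830775373
basefront [0.44   0.1974 0.016 ] [0.3982 0.4172 0.016 ] mid [0.4191 0.3073 0.016 ] len 0.22376351748160178 ang 100.7664167626723
slots [0.5119 0.2203 0.016 ] [0.4794 0.3849 0.016 ] mid [0.4956 0.3026 0.016 ] len 0.16778543865620896 ang 101.1462585317534
slots2 [0.4729 0.2124 0.016 ] [0.4409 0.3774 0.016 ] mid [0.4569 0.2949 0.016 ] len 0.16808877375700074 ang 100.96699398594363
ptr-flag [0.4257 0.297  0.03  ] [0.4322 0.2607 0.03  ] mid [0.429  0.2788 0.03  ] len 0.036866433669129 ang -79.89283040686806
```

Yaw is about 10.5°. The rib runs from (255,190) to (240,120) in the wrist image and the bar from (324,163) to (316,109), and the spacings fit the stated sizes. Next I align above the panel and look closer.

Emit:
apply_moves:
  targets:
    - [0.1,[0.07,-0.078,0.15],-0.122]
    - [0.1,[0.07,-0.078,0.31],-0.122]
    - [0.1,[0.07,-0.078,0.31],-0.122]
    - [0.1,[0.07,-0.078,0.31],-0.122]
    - [0.1,[0.07,-0.078,0.31],-0.122]
    - [0.1,[0.07,-0.078,0.31],-0.122]

```text
time: 3.9
ee_pos: [0.4686, 0.3412, 0.2288]
tool_rot: [0.996, 0.093, 0.001, 0.0]
wrist_force: [0.6, -0.6, 1.1]
gripper_width: 0.0469
```

```bash
python3 look.py 2 wrist panel_grip,bar,pointer,flag
```

```text
3.9 [0.4686 0.3412 0.2288] [0.9957 0.0928 0.0005 0.0002] [ 0.6237 -0.5634  1.1429] 0.04690403985302803
panel_grip wrist [280.9 207.1] 0.93 [0.4711 0.3379 0.123 ]
bar wrist [276.9 205.3] 0.69 [0.459  0.3385 0.074 ]
bar wrist [372.7 193.6] 0.66 [0.4854 0.2565 0.074 ]
pointer wrist [310.7 230.1] 0.73 
pointer wrist [278.8 184.4] 0.39 
flag wrist [337.7 224.7] 0.56 
flag wrist [276.3 210.5] 0.39
```

View pics/wrist2.png

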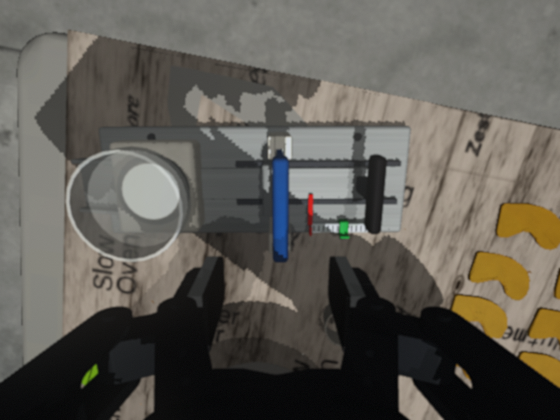

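Run:
```python
from h import *
s=sensors.get_state(); print(s["time"],s["ee_pos"],s["qd"])
eyes.grab_frame("wrist"); s=sensors.get_state(); print(s["time"],s["ee_pos"],s["qd"])
```

```text
4.15 [0.46841621 0.34151522 0.22965487] [-8.08749481e-04  6.15835435e-03 -1.09575340e-02 -2.93486138e-03
  3.86008252e-03 -8.06696406e-06]
4.2 [0.46829047 0.34137265 0.22922738] [-0.00212109  0.00821732 -0.00905671 -0.00072777  0.00532015  0.00028594]
```

Emit:
apply_moves:
  targets:
    - [0.1,[0.005,0.0095,0.1],0]
    - [0.1,[0.005,0.0095,0.2],0]
    - [0.1,[0.005,0.0095,0.25],0]
    - [0.1,[0.005,0.0095,0.28],0]
    - [0.1,[0.005,0.0095,0.312],0]
    - [0.1,[0.005,0.0095,0.312],0]
    - [0.1,[0.005,0.0095,0.312],0]

```text
time: 4.78
ee_pos: [0.4707, 0.3376, 0.1029]
tool_rot: [0.996, 0.093, -0.0, 0.0]
wrist_force: [-0.2, 0.6, -0.6]
gripper_width: 0.0467
```

```bash
python3 look.py 3 wrist,side panel_grip
```

```text
4.7833 [0.4707 0.3376 0.1029] [ 0.9957  0.0929 -0.      0.0002] [-0.2171  0.6181 -0.6147] 0.04671660267198582
panel_grip wrist [273.2 296.2] 0.73 [0.4698 0.3388 0.123 ]
panel_grip side [306.  131.3] 0.91 [0.4699 0.3503 0.123 ]
panel_grip side [267.8 174.2] 0.15 [0.3377 0.0661 0.123 ]
   tri [0.4709 0.3397 0.128 ]
```

View pics/wrist3.png

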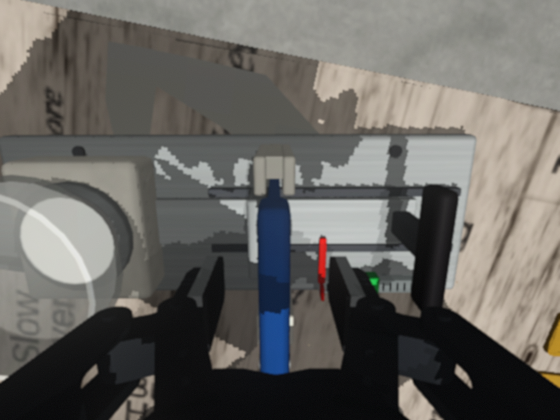

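The rib is between the fingers, roughly 1 mm left of their middle: column 273 against 277. I'll nudge and close.

Emit:
apply_moves:
  targets:
    - [-0.3,[0,-0.003,0],0]
    - [-0.6,[0,-0.003,0],0]
    - [-1,[0,-0.003,0],0]
    - [-1,[0,-0.003,0],0]
    - [-1,[0,-0.003,0],0]
    - [-1,[0,-0.003,0],0]
    - [-1,[0,-0.003,0],0]
    - [-1,[0,-0.003,0],0]
  force: 50

```text
time: 5.65
ee_pos: [0.4706, 0.3389, 0.103]
tool_rot: [0.996, 0.093, 0.0, -0.0]
wrist_force: [-1.1, -1.4, 5.6]
gripper_width: 0.0113
```

Emit:
apply_moves:
  targets:
    - [-1,[0,0,-0.02],0]
    - [-1,[0,0,-0.05],0]
    - [-1,[0,0,-0.08],0]
    - [-1,[0,0,-0.11],0]
    - [-1,[0,0,-0.14],0]
    - [-1,[0,0,-0.17],0]
    - [-1,[0,0,-0.2],0]
    - [-1,[0,0,-0.26],0]
    - [-1,[0,0,-0.34],0]
    - [-1,[0,0,-0.34],0]

```text
time: 6.48
ee_pos: [0.4726, 0.3405, 0.245]
tool_rot: [0.996, 0.093, 0.004, -0.003]
wrist_force: [2.2, 1.3, 0.2]
gripper_width: 0.0117
```

```bash
python3 look.py 4 wrist,scene,side panel_grip,panel,rack,rack_slot
```

```text
6.4833 [0.4726 0.3405 0.245 ] [ 0.9956  0.0932  0.0035 -0.0025] [2.1605 1.2633 0.2213] 0.011660814244815075
panel_grip wrist [275.  297.3] 0.59 [0.3911 0.3266 0.123 ]
panel_grip scene [226.7 111. ] 0.7 [0.7707 0.8772 0.123 ]
panel_grip side [310.5  99.2] 0.72 [0.4955 0.6334 0.123 ]
panel_grip side [299.6 372.6] 0.32 [ 0.4379 -0.6054  0.123 ]
   tri [0.4736 0.3422 0.262 ]
panel scene [231.4 139.1] 0.98 [0.7068 0.7338 0.028 ]
panel side [304.  119.5] 0.86 [0.469  0.6263 0.028 ]
   tri [0.4629 0.3216 0.178 ]
rack scene [387.5 271.6] 0.74 [ 0.4783 -0.4006  0.    ]
rack side [310.1 321.2] 0.85 [ 0.4686 -0.4089  0.    ]
   tri [ 0.4678 -0.411   0.0076]
rack_slot scene [390.2 272.7] 0.6 [ 0.4649 -0.4191  0.012 ]
```

View pics/wrist4.png

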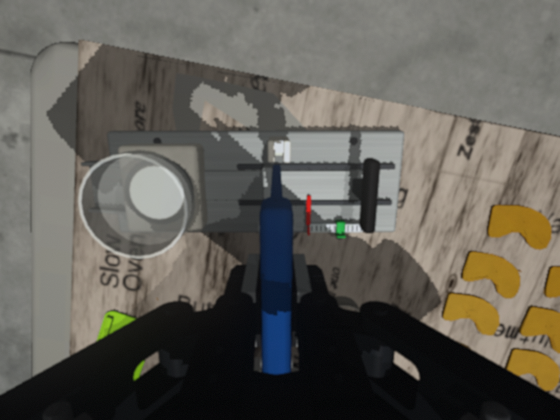

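View pics/scene4.png

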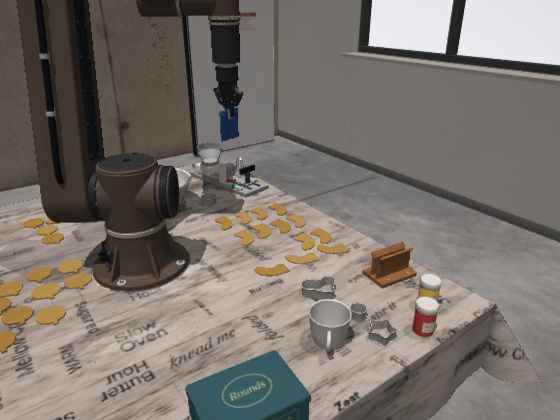

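The panel is up and clear of the guides at (229,124) in the scene, and the gate is still shut. Now to the rack, stopping short of it to look.

Emit:
apply_moves:
  targets:
    - [-1,[-0.174,0.794,-0.08],0]
    - [-1,[-0.174,0.794,-0.08],0]
    - [-1,[-0.174,0.794,-0.08],0]
    - [-1,[-0.174,0.794,-0.08],0]
    - [-1,[-0.174,0.794,-0.08],0]
    - [-1,[-0.174,0.794,-0.08],0]
    - [-1,[-0.174,0.794,-0.08],0]
    - [-1,[-0.174,0.794,-0.08],0]
    - [-1,[-0.174,0.794,-0.08],0]
    - [-1,[-0.174,0.794,-0.08],0]

```text
time: 8.07
ee_pos: [0.4606, 0.0121, 0.271]
tool_rot: [0.996, 0.091, 0.001, -0.0]
wrist_force: [0.3, -0.3, -1.2]
gripper_width: 0.011
```

Emit:
apply_moves:
  targets:
    - [-1,[-0.174,0.794,0],0.118]
    - [-1,[-0.174,0.794,0],0.118]
    - [-1,[-0.174,0.794,0],0.118]
    - [-1,[-0.174,0.794,0],0.118]
    - [-1,[-0.174,0.794,0],0.118]
    - [-1,[-0.174,0.794,0],0.118]
    - [-1,[-0.174,0.794,0],0.118]
    - [-1,[-0.174,0.794,0],0.118]
    - [-1,[-0.174,0.794,0],0.118]
    - [-1,[-0.174,0.794,0],0.118]
    - [-1,[-0.174,0.794,0],0.118]
    - [-1,[-0.174,0.794,0],0.118]

```text
time: 9.07
ee_pos: [0.4515, -0.31, 0.2704]
tool_rot: [1.0, 0.001, -0.0, -0.0]
wrist_force: [0.1, 1.1, -1.0]
gripper_width: 0.011
```

```bash
python3 look.py 5 wrist,scene,side panel_grip,panel,rack,rack_slot
```

```text
9.0667 [ 0.4515 -0.31    0.2704] [ 1.      0.001  -0.     -0.0001] [ 0.0847  1.0994 -1.0408] 0.01099254516957268
panel_grip wrist [274.7 297.6] 0.96 [ 0.3524 -0.3089  0.123 ]
panel_grip scene [362.3 149.3] 0.94 [0.8611 0.0663 0.123 ]
panel_grip scene [318.1 290.2] 0.62 [ 0.1729 -0.4827  0.123 ]
panel_grip side [304.7 209.2] 0.8 [ 0.4568 -0.1096  0.123 ]
panel_grip side [301.8 371.8] 0.34 [ 0.4423 -0.6037  0.123 ]
   tri [ 0.4509 -0.309   0.2964]
panel wrist [275.1 225.6] 0.7 [ 0.3929 -0.309   0.028 ]
panel scene [359.5 194.2] 0.88 [ 0.7227 -0.0644  0.028 ]
panel scene [226.8 184. ] 0.74 [0.413  0.2722 0.028 ]
panel side [302.8 237. ] 0.78 [ 0.453  -0.1307  0.028 ]
   tri [ 0.4479 -0.3081  0.1929]
rack wrist [357.4 157. ] 0.92 [ 0.4706 -0.4079  0.    ]
rack scene [386.7 271.3] 0.9 [ 0.4777 -0.3985  0.    ]
rack side [311.7 323.4] 0.88 [ 0.4725 -0.4153  0.    ]
   tri [ 0.4714 -0.4085  0.0018]
rack_slot wrist [359.6 154.2] 0.73 [ 0.4753 -0.4073  0.012 ]
rack_slot scene [390.1 272.9] 0.69 [ 0.464  -0.4195  0.012 ]
rack_slot side [314.1 317.6] 0.71 [ 0.4785 -0.4059  0.012 ]
   tri [ 0.4765 -0.4076  0.0057]
```

View pics/wrist5.png

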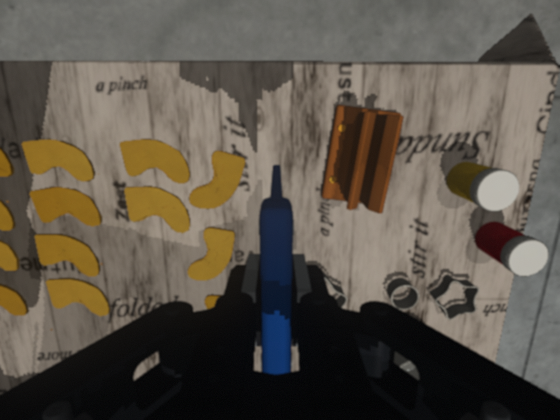

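Run:
```python
import cv2
i=cv2.imread("pics/wrist5.png"); c=i[90:225,310:420]; cv2.imwrite("pics/w5z.png",cv2.resize(c,None,fx=4.4,fy=4.4,interpolation=cv2.INTER_CUBIC))
```

```text
(no output)
```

View pics/w5z.png

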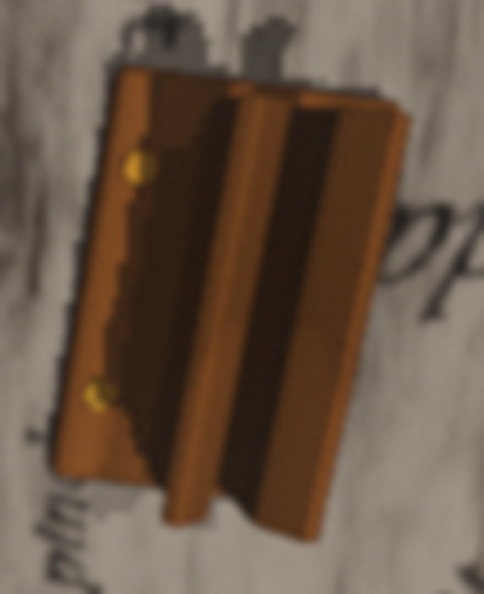

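Run:
```python
from h import *
np.set_printoptions(precision=4,suppress=True)
m=json.load(open("pics/wrist5.json")); m["pixels"]=np.zeros((420,560,3))
f=lambda u,v:(310+u/4.4-.4,90+v/4.4-.4)
def seg(n,a,b,z):
    A=atz(m,f(*a),z);B=atz(m,f(*b),z);d=B-A
    print(n,A[:2],B[:2],"mid",((A+B)/2)[:2],"len",np.linalg.norm(d),"ang",np.degrees(np.arctan2(d[1],d[0])))
    return (A+B)/2,d/np.linalg.norm(d)
c,d=seg("base left",(55,475),(122,68),.012)
n=np.array([-d[1],d[0],0]); print("  slot from base",c-.0375*n)
l,_=seg("lip L out",(165,522),(238,95),.07)
r,_=seg("lip R out",(316,540),(408,108),.07)
li,_=seg("lip L in",(180,525),(252,95),.07)
ri,_=seg("lip R in",(303,540),(392,108),.07)
seg("slot floor R edge?",(262,520),(338,108),.055)
print((l+r)/2,(li+ri)/2)
```

```text
base left [ 0.4233 -0.3657] [ 0.5299 -0.3786] mid [ 0.4766 -0.3721] len 0.10744772123571635 ang -6.880435146355718
  slot from base [ 0.4721 -0.4094  0.012 ]
lip L out [ 0.4261 -0.3841] [ 0.5231 -0.3943] mid [ 0.4746 -0.3892] len 0.09757353913204558 ang -6.000964304741188
lip R out [ 0.4217 -0.4202] [ 0.5205 -0.4318] mid [ 0.4711 -0.426 ] len 0.09942170757589874 ang -6.678665412055739
lip L in [ 0.4254 -0.3877] [ 0.5231 -0.3973] mid [ 0.4742 -0.3925] len 0.09825270997415482 ang -5.647157910626847
lip R in [ 0.4217 -0.4171] [ 0.5205 -0.4283] mid [ 0.4711 -0.4227] len 0.099372311511943 ang -6.43698517481918
slot floor R edge? [ 0.4225 -0.4113] [ 0.5204 -0.4211] mid [ 0.4714 -0.4162] len 0.09840842393707615 ang -5.7307876328318645
[ 0.4728 -0.4076  0.07  ] [ 0.4727 -0.4076  0.07  ]
```

The lips and the base edge agree: slot centre about (0.473, -0.408), yaw about -6.3°. In wrist5 the rack spans (325–400, 105–212). I'll align above it and check.

Emit:
apply_moves:
  targets:
    - [-1,[0.053,0.245,0],0.07]
    - [-1,[0.053,0.245,0],0.07]
    - [-1,[0.053,0.245,0],0.07]
    - [-1,[0.053,0.245,0.1],0.07]
    - [-1,[0.053,0.245,0.2],0.07]
    - [-1,[0.053,0.245,0.25],0.07]
    - [-1,[0.053,0.245,0.25],0.07]
    - [-1,[0.053,0.245,0.25],0.07]

```text
time: 10.48
ee_pos: [0.4719, -0.4093, 0.17]
tool_rot: [0.999, -0.055, -0.001, -0.0]
wrist_force: [0.7, -0.8, -0.1]
gripper_width: 0.0112
```

```bash
python3 look.py 6 wrist,scene,side panel,rack_slot
python3 - <<'E'
import cv2
for n,(x,y,w,h) in {"wrist":(210,100,150,150),"scene":(330,190,120,120),"side":(260,230,110,110)}.items():
    i=cv2.imread(f"pics/{n}6.png")[y:y+h,x:x+w]; cv2.imwrite(f"pics/{n}6z.png",cv2.resize(i,(560,560*h//w),interpolation=cv2.INTER_CUBIC))
E
```

```text
10.4833 [ 0.4719 -0.4093  0.17  ] [ 0.9985 -0.0546 -0.0012 -0.0002] [ 0.6849 -0.8132 -0.1304] 0.011231908122388848
panel wrist [274.  225.6] 0.63 [ 0.4468 -0.4048  0.028 ]
panel scene [393.1 241.8] 0.83 [ 0.5649 -0.3408  0.028 ]
panel side [266.8 172.2] 0.65 [0.3224 0.2111 0.028 ]
panel side [313.9 296.8] 0.61 [ 0.4792 -0.3531  0.028 ]
   tri [ 0.427  -0.3901  0.2487]
rack_slot wrist [274.3 193.2] 0.67 [ 0.472  -0.4078  0.012 ]
rack_slot scene [388.2 271.5] 0.57 [ 0.465  -0.4127  0.012 ]
rack_slot side [315.7 314.4] 0.91 [ 0.483  -0.3963  0.012 ]
   tri [ 0.4761 -0.4041  0.0105]
```

View pics/wrist6.png

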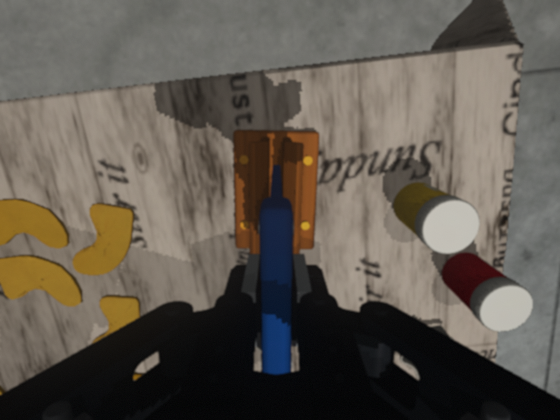

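View pics/scene6z.png

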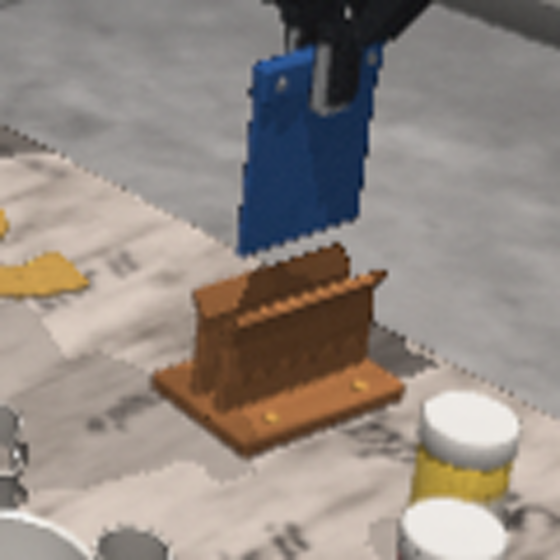

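View pics/side6z.png

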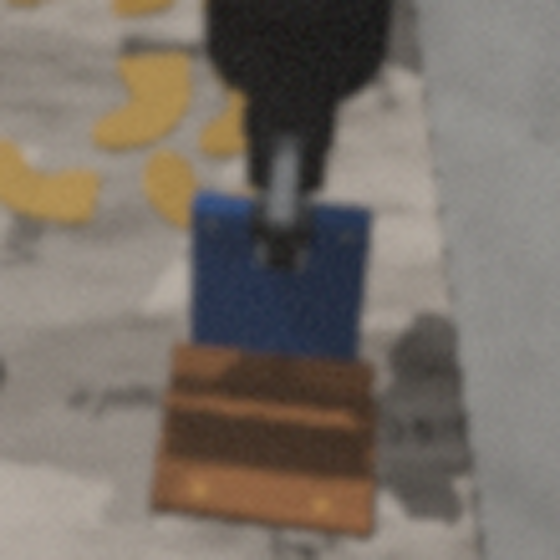

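```bash
python3 - <<'E'
from h import *
np.set_printoptions(precision=4,suppress=True)
m=json.load(open("pics/wrist6.json")); m["pixels"]=np.zeros((420,560,3)); print(m["cx"],m["cy"])
S=[atz(m,p,.012) for p in((244,160),(307.5,160),(246,227),(305,226))]
for s in S: print(s)
print(np.mean(S,axis=0)); 
for a,b in((S[2],S[0]),(S[3],S[1])): d=b-a; print(np.degrees(np.arctan2(d[1],d[0])))
M=np.array(m["cam_to_world"]);print(M)
# panel bottom far corner / near: lower edge far end z=.094
print(atz(m,(276.5,168),.094))
E
python3 - <<'E'
import cv2
i=cv2.imread(f"pics/wrist6.png")[120:260,215:335]; cv2.imwrite(f"pics/wrist6y.png",cv2.resize(i,None,fx=4.2,fy=4.2,interpolation=cv2.INTER_CUBIC))
E
```

```text
275.96404681066105 211.10695797105916
[ 0.5046 -0.3847  0.012 ]
[ 0.4985 -0.44    0.012 ]
[ 0.4429 -0.3781  0.012 ]
[ 0.4379 -0.4326  0.012 ]
[ 0.471  -0.4088  0.012 ]
-6.0451679108411405
-6.9651355048444765
[[-0.1091 -0.9546 -0.2771  0.5418]
 [-0.994   0.1049  0.03   -0.4168]
 [ 0.0004  0.2788 -0.9604  0.3122]
 [ 0.      0.      0.      1.    ]]
[ 0.5074 -0.4135  0.094 ]
```

View pics/wrist6y.png

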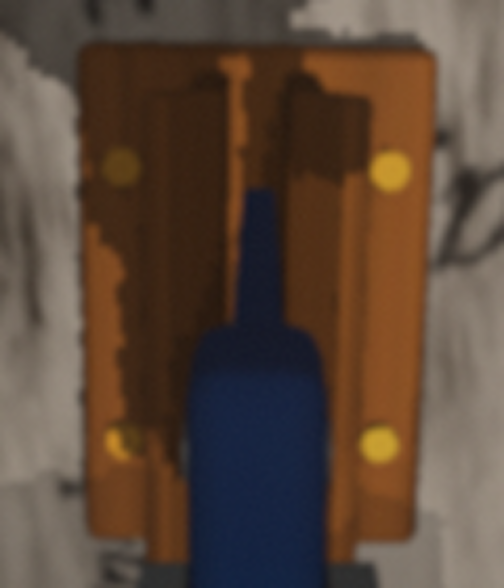

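The panel's lower edge sits over the slot: column 262 against a slot centre of about 260 in the enlargement. The screws give a centre of (0.471, -0.409). I'll lower it.

Emit:
apply_moves:
  targets:
    - [-1,[0,0,0.03],0]
    - [-1,[0,0,0.06],0]
    - [-1,[0,0,0.08],0]
    - [-1,[0,0,0.1],0]
    - [-1,[0,0,0.12],0]
    - [-1,[0,0,0.14],0]
    - [-1,[0,0,0.15],0]
    - [-1,[0,0,0.15],0]

```text
time: 11.6
ee_pos: [0.4717, -0.4089, 0.1091]
tool_rot: [0.998, -0.055, -0.001, -0.0]
wrist_force: [0.4, 0.6, -0.6]
gripper_width: 0.0112
```

Emit:
apply_moves:
  targets:
    - [-1,[0,0,0.015],0]
    - [-1,[0,0,0.03],0]
    - [-1,[0,0,0.04],0]
    - [-1,[0,0,0.047],0]
    - [-1,[0,0,0.047],0]
    - [-1,[0,0,0.047],0]

```text
time: 12.1
ee_pos: [0.4722, -0.4092, 0.0916]
tool_rot: [0.999, -0.055, -0.0, 0.0]
wrist_force: [0.4, -0.0, -1.0]
gripper_width: 0.0111
```

```bash
python3 look.py 7 scene panel
python3 - <<'E'
import cv2
for n,(x,y,w,h) in {"scene":(330,190,120,120)}.items():
    i=cv2.imread(f"pics/{n}7.png")[y:y+h,x:x+w]; cv2.imwrite(f"pics/{n}7z.png",cv2.resize(i,(560,560*h//w),interpolation=cv2.INTER_CUBIC))
E
```

```text
12.1 [ 0.4722 -0.4092  0.0916] [ 0.9985 -0.0547 -0.0001  0.    ] [ 0.3859 -0.0227 -0.9815] 0.011110320502030988
panel scene [391.1 268.1] 0.97 [ 0.4619 -0.4222  0.028 ]
panel scene [247.  169.2] 0.3 [0.5499 0.3555 0.028 ]
```

View pics/scene7z.png

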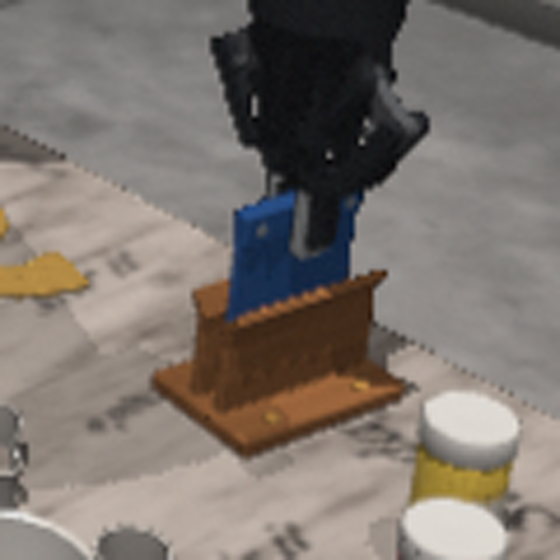

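The panel is in the slot. I lower gently to contact, then open.

Emit:
apply_moves:
  targets:
    - [-1,[0,0,0.004],0]
    - [-1,[0,0,0.008],0]
    - [-1,[0,0,0.01],0]
    - [-1,[0,0,0.01],0]
    - [-1,[0,0,0.01],0]

```text
time: 12.62
ee_pos: [0.4722, -0.4092, 0.0876]
tool_rot: [0.999, -0.055, -0.0, -0.0]
wrist_force: [-0.2, 0.1, -1.2]
gripper_width: 0.0113
```

Emit:
apply_moves:
  targets:
    - [-1,[0,0,0.005],0]
    - [-1,[0,0,0.005],0]
    - [-0.5,[0,0,0.005],0]
    - [-0.3,[0,0,0.005],0]
    - [-0.1,[0,0,0.005],0]
    - [0.1,[0,0,0.005],0]
    - [0.1,[0,0,0.005],0]
    - [0.1,[0,0,0.005],0]

```text
time: 13.28
ee_pos: [0.4722, -0.4091, 0.0856]
tool_rot: [0.999, -0.055, -0.0, -0.0]
wrist_force: [-0.8, -0.6, 0.4]
gripper_width: 0.047
```

Emit:
apply_moves:
  targets:
    - [0.1,[0,0,-0.05],0]
    - [0.1,[0,0,-0.15],0]
    - [0.1,[0,0,-0.25],0]
    - [0.1,[0,0,-0.35],0]
    - [0.1,[0,0,-0.4],0]
    - [0.1,[0,0,-0.4],0]

```text
time: 13.78
ee_pos: [0.4743, -0.4107, 0.2523]
tool_rot: [0.999, -0.054, 0.004, 0.002]
wrist_force: [-0.2, -0.0, 0.6]
gripper_width: 0.0467
```

```bash
python3 look.py 8 scene,wrist panel,panel_grip
python3 - <<'E'
import cv2
for n,(x,y,w,h) in {"scene":(330,190,120,120)}.items():
    i=cv2.imread(f"pics/{n}8.png")[y:y+h,x:x+w]; cv2.imwrite(f"pics/{n}8z.png",cv2.resize(i,(560,560*h//w),interpolation=cv2.INTER_CUBIC))
E
```

```text
13.7833 [ 0.4743 -0.4107  0.2523] [ 0.9985 -0.0544  0.0042  0.0024] [-0.2263 -0.0068  0.5673] 0.04668958199047608
panel wrist [273.8 185.3] 0.7 [ 0.4694 -0.4075  0.028 ]
panel_grip scene [391.6 235.4] 0.96 [ 0.4468 -0.4235  0.123 ]
panel_grip wrist [273.8 202.5] 0.81 [ 0.4743 -0.4084  0.123 ]
   tri [ 0.4699 -0.4071  0.1078]
```

View pics/scene8z.png

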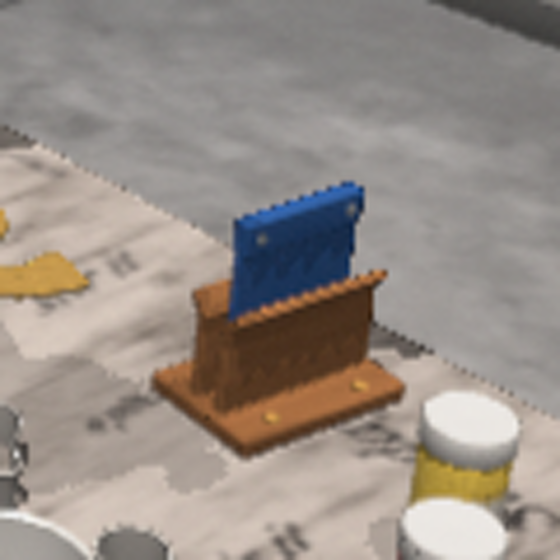

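View pics/wrist8.png

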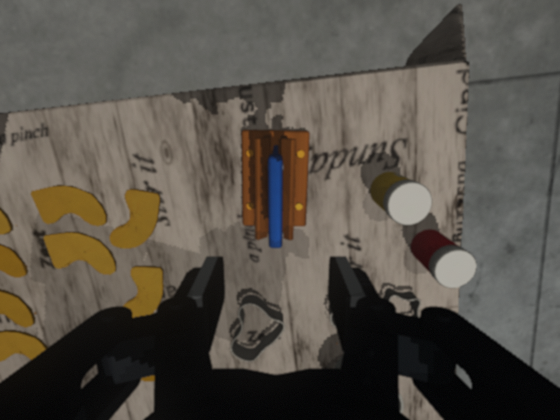

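The panel stands upright in the slot, with the grip at z≈0.108 against 0.107 expected. Now to the bar.

Emit:
apply_moves:
  targets:
    - [0.1,[-0.076,-0.828,-0.04],0]
    - [0.1,[-0.076,-0.828,-0.04],0]
    - [0.1,[-0.076,-0.828,-0.04],0]
    - [0.1,[-0.076,-0.828,-0.04],0]
    - [0.1,[-0.076,-0.828,-0.04],0]
    - [0.1,[-0.076,-0.828,-0.04],0]
    - [0.1,[-0.076,-0.828,-0.04],0]
    - [0.1,[-0.076,-0.828,-0.04],0]
    - [0.1,[-0.076,-0.828,-0.04],0]
    - [0.1,[-0.076,-0.828,-0.04],0]

```text
time: 14.92
ee_pos: [0.4781, -0.0744, 0.2612]
tool_rot: [0.999, -0.052, -0.0, 0.0]
wrist_force: [0.3, -0.2, -0.4]
gripper_width: 0.0468
```

Emit:
apply_moves:
  targets:
    - [0.1,[-0.076,-0.828,0.1],-0.188]
    - [0.1,[-0.076,-0.828,0.1],-0.188]
    - [0.1,[-0.076,-0.828,0.1],-0.188]
    - [0.1,[-0.076,-0.828,0.1],-0.188]
    - [0.1,[-0.076,-0.828,0.1],-0.188]
    - [0.1,[-0.076,-0.828,0.1],-0.188]
    - [0.1,[-0.076,-0.828,0.1],-0.188]
    - [0.1,[-0.076,-0.828,0.1],-0.188]
    - [0.1,[-0.076,-0.828,0.1],-0.188]
    - [0.1,[-0.076,-0.828,0.1],-0.188]
    - [0.1,[-0.076,-0.828,0.1],-0.188]
    - [0.1,[-0.076,-0.828,0.1],-0.188]

```text
time: 15.92
ee_pos: [0.4844, 0.2543, 0.2214]
tool_rot: [0.996, 0.092, -0.0, 0.0]
wrist_force: [-0.0, -0.3, 0.7]
gripper_width: 0.0467
```

```bash
python3 look.py 9 wrist,scene,side bar,pointer,flag
```

```text
15.9167 [0.4844 0.2543 0.2214] [ 0.9958  0.092  -0.0004  0.0004] [-0.0481 -0.3431  0.67  ] 0.04673030792789039
bar wrist [273.  195.4] 0.83 [0.4847 0.257  0.074 ]
bar scene [248.8 169.3] 0.77 [0.4886 0.2457 0.074 ]
bar scene [390.3 272.2] 0.3 [ 0.389  -0.4761  0.074 ]
bar side [309.3 153.5] 0.55 [0.4821 0.2696 0.074 ]
bar side [266.8 177.1] 0.27 [0.3296 0.117  0.074 ]
   tri [0.486  0.255  0.0769]
pointer wrist [225.1 231. ] 0.97 
pointer scene [227.7 183.8] 0.62 
pointer side [292.7 157.1] 0.9 
pointer side [312.5 322.7] 0.64 
   tri [0.4245 0.2977 0.0266]
flag wrist [274.6 316. ] 0.65 
flag wrist [260.1 224. ] 0.6
```

View pics/wrist9.png

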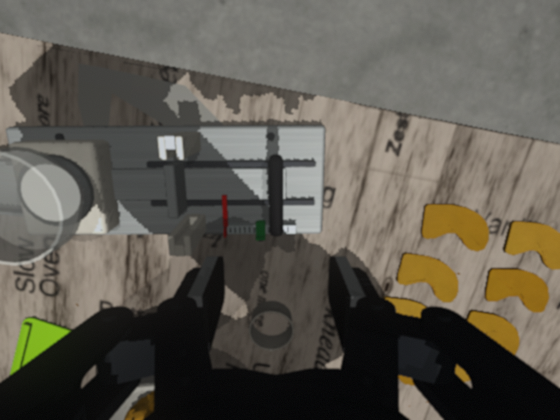

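Run:
```python
import cv2
i=cv2.imread(f"pics/wrist9.png")[170:260,200:330]; cv2.imwrite(f"pics/w9z.png",cv2.resize(i,None,fx=6,fy=6,interpolation=cv2.INTER_CUBIC))
```

```text
(no output)
```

View pics/w9z.png

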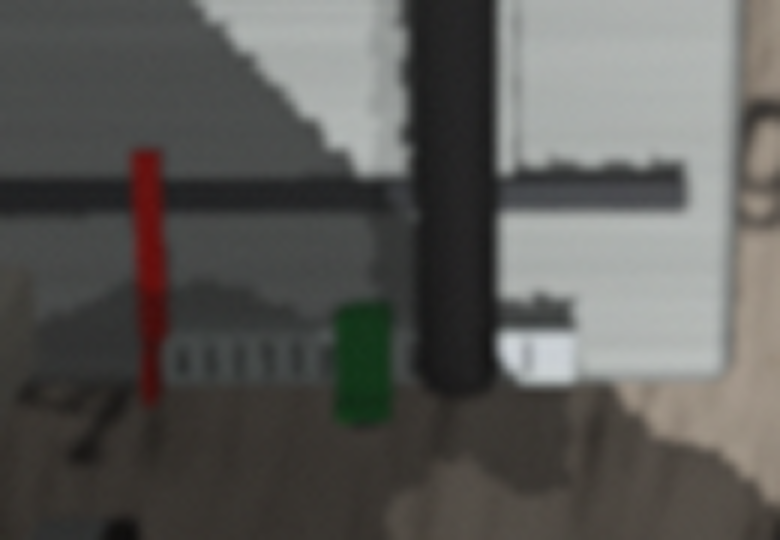

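Emit:
apply_moves:
  targets:
    - [0.1,[0.004,0,0.1],0]
    - [0.1,[0.004,0,0.2],0]
    - [0.1,[0.004,0,0.28],0]
    - [0.1,[0.004,0,0.34],0]
    - [0.1,[0.004,0,0.39],0]
    - [0.1,[0.004,0,0.415],0]
    - [0.1,[0.004,0,0.415],0]
    - [0.1,[0.004,0,0.415],0]

```text
time: 17.18
ee_pos: [0.486, 0.2564, 0.056]
tool_rot: [0.996, 0.093, -0.0, 0.0]
wrist_force: [0.1, 0.2, -0.0]
gripper_width: 0.0471
```

```bash
python3 look.py 10 wrist bar,pointer,flag
```

```text
17.1833 [0.486  0.2564 0.056 ] [ 0.9957  0.093  -0.      0.0002] [ 0.1099  0.2232 -0.0441] 0.04713822800521102
bar wrist [281.3 296.1] 0.68 [0.4846 0.2541 0.074 ]
flag wrist [251.2 315.1] 0.97
```

View pics/wrist10.png

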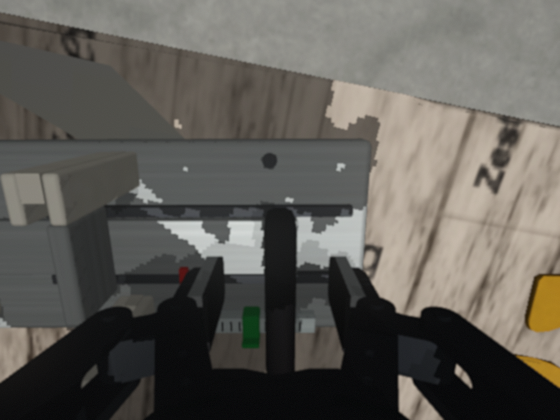

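Emit:
apply_moves:
  targets:
    - [-0.3,[0,0.004,0],0]
    - [-0.6,[0,0.004,0],0]
    - [-1,[0,0.004,0],0]
    - [-1,[0,0.004,0],0]
    - [-1,[0,0.004,0],0]
    - [-1,[0,0.004,0],0]
    - [-1,[0,0.004,0],0]
    - [-1,[0,0.004,0],0]
  force: 80

```text
time: 18.05
ee_pos: [0.4862, 0.2549, 0.0564]
tool_rot: [0.996, 0.093, 0.0, -0.0]
wrist_force: [-2.6, -0.3, 4.4]
gripper_width: 0.0108
```

```bash
python3 look.py 11 wrist,scene,side pointer,flag;  python3 - <<'E'
import cv2
for n,(x,y,w,h) in {"wrist":(150,240,150,110),"scene":(190,140,100,60),"side":(270,120,80,60)}.items():
    i=cv2.imread(f"pics/{n}11.png")[y:y+h,x:x+w]; cv2.imwrite(f"pics/{n}11z.png",cv2.resize(i,(780,780*h//w),interpolation=cv2.INTER_CUBIC))
E
```

```text
18.05 [0.4862 0.2549 0.0564] [ 0.9957  0.093   0.0003 -0.0002] [-2.6422 -0.2801  4.4135] 0.010814881757405935
pointer scene [228.  180.8] 0.77 
pointer side [294.4 156.8] 0.72 
   tri [0.4277 0.2953 0.0349]
flag scene [226.6 181. ] 0.41
```

View pics/wrist11z.png

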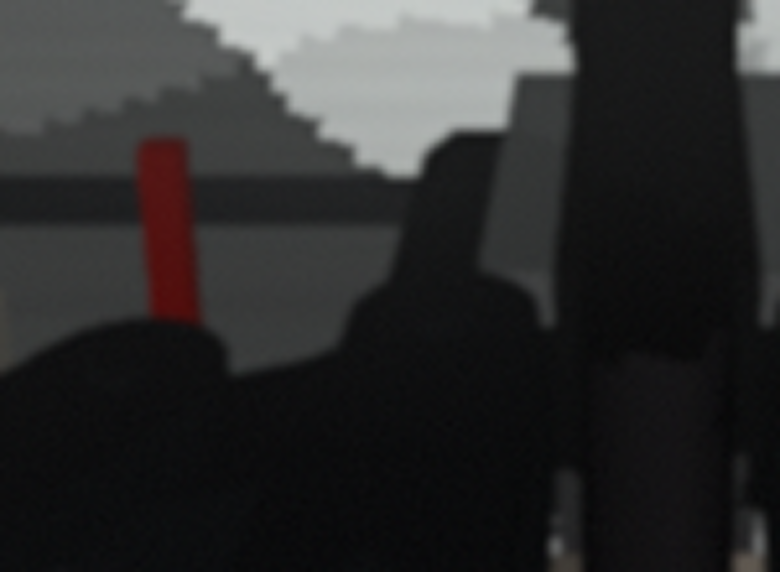

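View pics/scene11z.png

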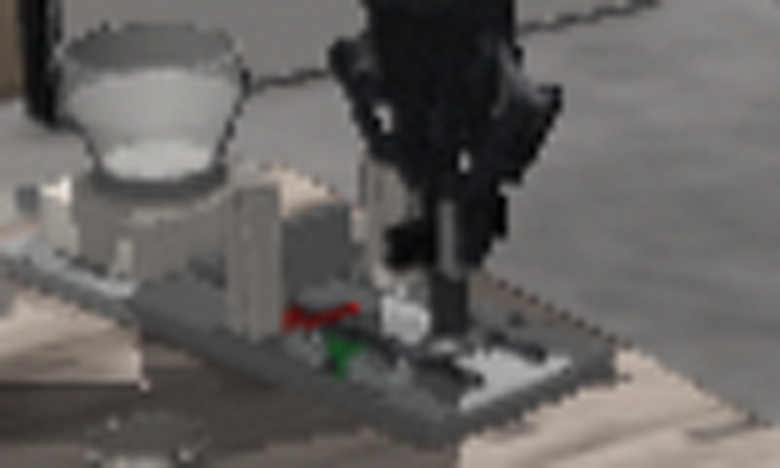

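View pics/side11z.png

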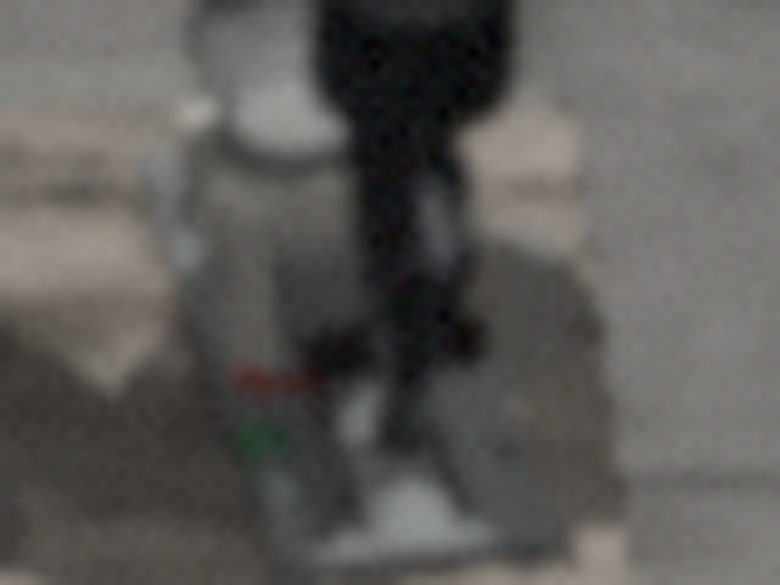

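The bar is gripped. The pictures with open fingers give the pointer-to-flag distance, so I'll segment both in them.

Run:
```python
from h import *
np.set_printoptions(precision=4,suppress=True)
th=np.radians(10.6); yd=np.array([-np.sin(th),np.cos(th),0]); xd=np.array([np.cos(th),np.sin(th),0])
R={};G={};Rt={}
for k,win in {1:(265,130,60,60),2:(295,180,60,60),3:(310,225,80,75),4:(295,185,60,60),9:(215,185,60,65),10:(150,250,115,110)}.items():
    m=json.load(open(f"pics/wrist{k}.json")); i=cv2.imread(f"pics/wrist{k}.png"); m["pixels"]=i
    h=cv2.cvtColor(i,cv2.COLOR_BGR2HSV); x,y,w,hh=win
    g=cv2.inRange(h,(40,120,40),(85,255,255)); r=cv2.inRange(h,(0,140,60),(8,255,255))|cv2.inRange(h,(172,140,60),(180,255,255))
    def reg(mask):
        z=np.zeros_like(mask); z[y:y+hh,x:x+w]=mask[y:y+hh,x:x+w]; v,u=np.nonzero(z); return u,v
    gu,gv=reg(g); ru,rv=reg(r)
    if len(gu): G[k]=(m,(gu.mean(),gv.mean()),(gu.min(),gu.max(),gv.min(),gv.max()))
    if len(ru):
        t=rv>=rv.max()-2; R[k]=(m,(ru[t].mean(),rv.max()))
        t=rv<=rv.min()+2; Rt[k]=(m,(ru[t].mean(),rv.min()))
    print(k,"green",G.get(k,[0,0,0])[1:],len(gu),"redtip",R.get(k,[0,0])[1],Rt.get(k,[0,0])[1],len(ru))
for nm,D,ks in(("flag",G,[1,2,4,9]),("tip",R,[1,2,4,9]),("inner",Rt,[1,2,4,9])):
    p=tri([ray(D[k][0],D[k][1]) for k in ks if k in D]); print(nm,p,"disp y",p@yd,"x",p@xd)
for k in (1,2,4,9,10):
  for zf,zp in((.03,.03),(.033,.03),(.036,.036),(.03,.036)):
    a=atz(G[k][0],G[k][1],zf)@yd; b=atz(R[k][0],R[k][1],zp)@yd if k in R else 0
    c=atz(Rt[k][0],Rt[k][1],zp)@yd
    print(k,zf,zp,round((b-a)*1e3,1),round((c-a)*1e3,1))
```

```text
1 green ((np.float64(309.10843373493975), np.float64(171.85542168674698)), (np.int64(305), np.int64(313), np.int64(165), np.int64(178))) 83 redtip (np.float64(283.6666666666667), np.int64(180)) (np.float64(278.3333333333333), np.int64(150)) 82
2 green ((np.float64(343.32704402515725), np.float64(229.08805031446542)), (np.int64(339), np.int64(348), np.int64(220), np.int64(238))) 159 redtip (np.float64(309.6), np.int64(234)) (np.float64(310.5), np.int64(194)) 155
3 green ((np.float64(373.39285714285717), np.float64(280.14285714285717)), (np.int64(366), np.int64(378), np.int64(272), np.int64(291))) 140 redtip (np.float64(322.0), np.int64(299)) (np.float64(322.5), np.int64(238)) 380
4 green ((np.float64(340.0071942446043), np.float64(229.1294964028777)), (np.int64(336), np.int64(345), np.int64(220), np.int64(238))) 139 redtip (np.float64(308.25), np.int64(234)) (np.float64(308.25), np.int64(195)) 141
9 green ((np.float64(260.0948905109489), np.float64(230.2189781021898)), (np.int64(256), np.int64(264), np.int64(221), np.int64(239))) 137 redtip (np.float64(224.5), np.int64(236)) (np.float
[... 266 characters left out ...]
4(267)) 86
flag [0.4342 0.2618 0.0273] disp y 0.17740659088322697 x 0.47498351072234907
tip [0.4246 0.2968 0.0352] disp y 0.2136606888286808 x 0.471957701101444
inner [0.4648 0.3042 0.026 ] disp y 0.2135133602421281 x 0.5127828007969392
1 0.03 0.03 36.4 35.8
1 0.033 0.03 36.2 35.6
1 0.036 0.036 35.9 35.3
1 0.03 0.036 36.3 35.7
2 0.03 0.03 35.4 35.7
2 0.033 0.03 34.8 35.1
2 0.036 0.036 34.8 35.1
2 0.03 0.036 36.1 36.4
4 0.03 0.03 34.9 36.1
4 0.033 0.03 34.3 35.5
4 0.036 0.036 34.3 35.5
4 0.03 0.036 35.5 36.6
9 0.03 0.03 37.0 35.8
9 0.033 0.03 37.2 36.0
9 0.036 0.036 36.4 35.2
9 0.03 0.036 36.1 34.9
10 0.03 0.03 37.6 35.3
10 0.033 0.03 37.9 35.6
10 0.036 0.036 36.3 34.1
10 0.03 0.036 35.8 33.6
```

Pull needed is about 36 mm, which is within the 23–45 range.

Emit:
apply_moves:
  targets:
    - [-1,[0,0.01,0],0]
    - [-1,[0,0.02,0],0]
    - [-1,[0,0.03,0],0]
    - [-1,[0,0.045,0],0]
    - [-1,[0,0.06,0],0]
    - [-1,[0,0.075,0],0]
    - [-1,[0,0.085,0],0]
    - [-1,[0,0.09,0],0]
    - [-1,[0,0.09,0],0]
    - [-1,[0,0.09,0],0]

```text
time: 19.33
ee_pos: [0.4928, 0.2207, 0.0564]
tool_rot: [0.996, 0.093, 0.001, -0.001]
wrist_force: [-6.3, 7.0, 5.0]
gripper_width: 0.0108
```

```bash
python3 look.py 12 wrist,scene,side pointer,flag;  python3 - <<'E'
import cv2
for n,(x,y,w,h) in {"wrist":(150,220,200,150),"scene":(190,140,100,60),"side":(270,120,80,60)}.items():
    i=cv2.imread(f"pics/{n}12.png")[y:y+h,x:x+w]; cv2.imwrite(f"pics/{n}12z.png",cv2.resize(i,(780,780*h//w),interpolation=cv2.INTER_CUBIC))
from h import *
th=np.radians(10.6); yd=np.array([-np.sin(th),np.cos(th),0])
s=sensors.get_state(); print("pull mm",(np.array([.4862,.2549,0])-s["ee_pos"])@yd*1e3)
E
```

```text
19.3333 [0.4928 0.2207 0.0564] [ 0.9957  0.093   0.0006 -0.0011] [-6.3266  6.9816  4.9919] 0.010816877622877181
pointer scene [233.2 187.1] 0.82 
pointer side [293.3 162.1] 0.75 
   tri [0.4248 0.2605 0.0277]
flag wrist [190.8 313.8] 0.36 
pull mm 34.57831706029619
```

View pics/wrist12z.png

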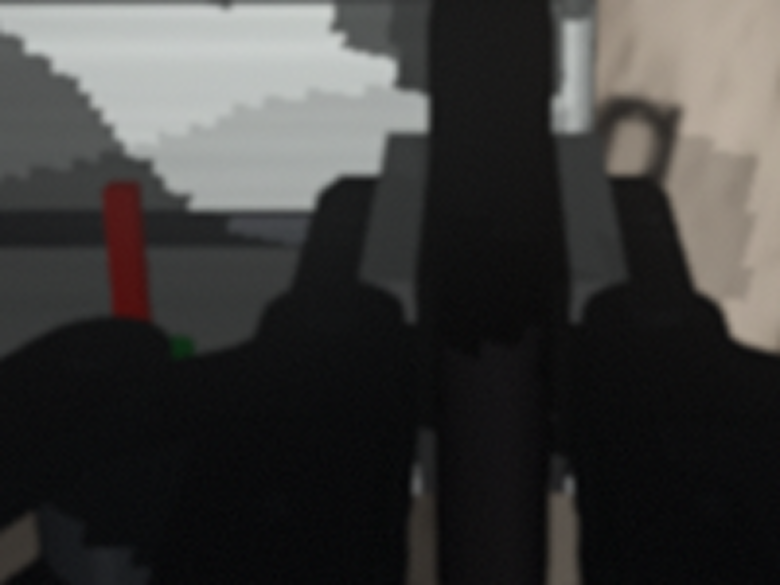

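View pics/scene12z.png

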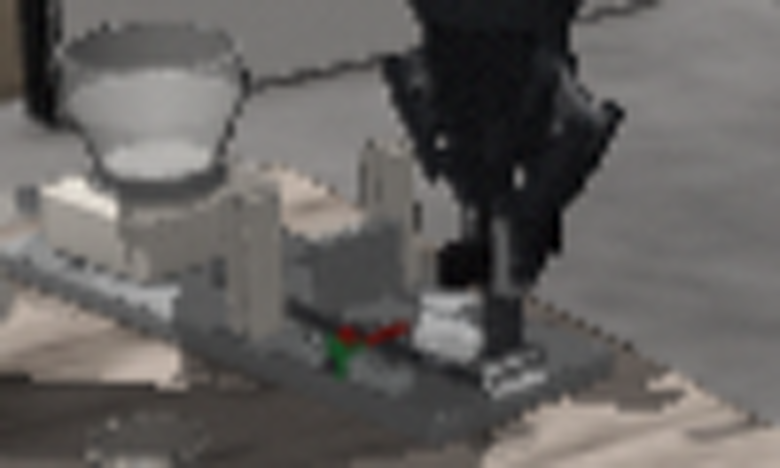

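View pics/side12z.png

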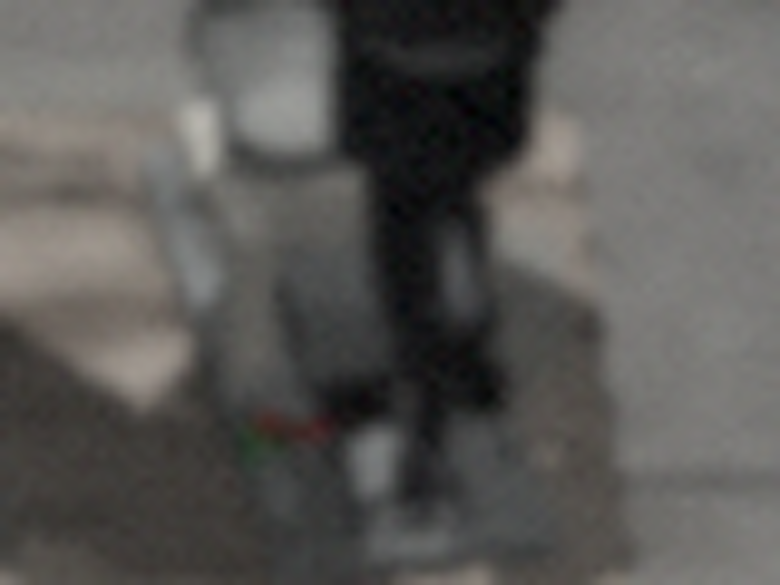

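Run:
```python
from h import *
th=np.radians(10.6); yd=np.array([-np.sin(th),np.cos(th),0])
for k in (9,10,11,12):
    m=json.load(open(f"pics/wrist{k}.json")); i=cv2.imread(f"pics/wrist{k}.png"); m["pixels"]=i
    h=cv2.cvtColor(i,cv2.COLOR_BGR2HSV)
    r=cv2.inRange(h,(0,140,60),(8,255,255))|cv2.inRange(h,(172,140,60),(180,255,255)); r[:190]=0; r[:,:150]=0;r[:,300:]=0;r[300:]=0
    v,u=np.nonzero(r); t=v<=v.min()+4; px=(u[t].mean(),v.min()+2)
    g=cv2.inRange(h,(40,120,40),(85,255,255)); g[:200]=0;g[:,:150]=0;g[:,280:]=0;g[350:]=0
    gv,gu=np.nonzero(g)
    f=np.array([.4342,.2618,.0273])
    print(k,px,[round(atz(m,px,z)@yd*1e3,1) for z in(.026,.03,.035)],"tip-flag ref 177.4; green",(gu.min(),gu.max(),gv.min(),gv.max()) if len(gu) else 0,"proj flag",proj(m,f))
```

```text
9 (np.float64(223.8095238095238), np.int64(197)) [np.float64(213.8), np.float64(213.2), np.float64(212.4)] tip-flag ref 177.4; green (np.int64(256), np.int64(264), np.int64(221), np.int64(239)) proj flag [259.99433316 230.53129198]
10 (np.float64(183.26315789473685), np.int64(269)) [np.float64(213.9), np.float64(212.7), np.float64(211.3)] tip-flag ref 177.4; green (np.int64(242), np.int64(259), np.int64(307), np.int64(347)) proj flag [250.47940768 328.63321614]
11 (np.float64(180.5), np.int64(269)) [np.float64(214.0), np.float64(212.8), np.float64(211.3)] tip-flag ref 177.4; green 0 proj flag [247.8814864  328.13512417]
12 (np.float64(180.64705882352942), np.int64(269)) [np.float64(179.3), np.float64(178.1), np.float64(176.5)] tip-flag ref 177.4; green (np.int64(195), np.int64(198), np.int64(307), np.int64(310)) proj flag [188.03437368 328.38133926]
```

The pointer moved 34.7 mm, about 1 mm short of the flag's middle, so I correct.

Emit:
apply_moves:
  targets:
    - [-1,[0,0.003,0],0]
    - [-1,[0,0.003,0],0]
    - [-1,[0,0.003,0],0]
    - [-1,[0,0.003,0],0]

```text
time: 20.12
ee_pos: [0.493, 0.2197, 0.0564]
tool_rot: [0.996, 0.093, 0.001, -0.001]
wrist_force: [-6.1, 7.4, 4.8]
gripper_width: 0.0105
```

```bash
python3 look.py 13 wrist,scene,side pointer,flag,panel_grip,gate;  python3 - <<'E'
import cv2
for n,(x,y,w,h) in {"scene":(190,140,100,60)}.items():
    i=cv2.imread(f"pics/{n}13.png")[y:y+h,x:x+w]; cv2.imwrite(f"pics/{n}13z.png",cv2.resize(i,(780,780*h//w),interpolation=cv2.INTER_CUBIC))
from h import *
th=np.radians(10.6); yd=np.array([-np.sin(th),np.cos(th),0])
s=sensors.get_state(); print("pull mm",(np.array([.4862,.2549,0])-s["ee_pos"])@yd*1e3,s["wrist_force"],s["qd"])
for k in (12,13):
    m=json.load(open(f"pics/wrist{k}.json")); i=cv2.imread(f"pics/wrist{k}.png"); m["pixels"]=i
    h=cv2.cvtColor(i,cv2.COLOR_BGR2HSV)
    r=cv2.inRange(h,(0,140,60),(8,255,255))|cv2.inRange(h,(172,140,60),(180,255,255)); r[:190]=0; r[:,:150]=0;r[:,300:]=0;r[300:]=0
    v,u=np.nonzero(r); t=v<=v.min()+4; px=(u[t].mean(),v.min()+2)
    print(k,px,atz(m,px,.03)@yd*1e3)
    # scene comparison: rail direction, red tip vs green
for n in("scene",):
  for k in(11,12,13):
    m=json.load(open(f"pics/{n}{k}.json")); i=cv2.imread(f"pics/{n}{k}.png"); m["pixels"]=i
    P=[proj(m,[.4342,.2618,.0273]),proj(m,[.4246,.2968,.03]),proj(m,np.array([.4246,.2968,.03])-yd*.0358)]; print(n,k,[p.round(1).tolist() for p in P])
E
```

```text
20.1167 [0.493  0.2197 0.0564] [ 0.9957  0.0931  0.0006 -0.0011] [-6.1319  7.4184  4.7892] 0.010500748600709521
pointer scene [233.4 185.9] 0.86 
pointer side [293.5 163.5] 0.67 
   tri [0.4245 0.2542 0.0304]
flag wrist [ 32.7 229.2] 0.55 
flag wrist [188.  315.5] 0.47 
panel_grip scene [393.5 235.9] 0.71 [ 0.4485 -0.4276  0.123 ]
panel_grip side [315.2 297.3] 0.88 [ 0.4758 -0.4242  0.123 ]
   tri [ 0.4769 -0.4078  0.1034]
pull mm 35.75389628342984 [-6.42338774  8.08522601  5.30307083] [ 1.23380866e-03  2.01949898e-04 -5.60506663e-04  2.75844333e-03
 -2.56873756e-05  1.33029169e-04]
12 (np.float64(180.64705882352942), np.int64(269)) 178.0751824850593
13 (np.float64(180.59375), np.int64(269)) 177.1202261585873
scene 11 [[233.6, 183.7], [226.1, 180.6], [232.8, 183.2]]
scene 12 [[233.6, 183.7], [226.1, 180.6], [232.8, 183.2]]
scene 13 [[233.6, 183.7], [226.1, 180.6], [232.8, 183.2]]Traceback (most recent call last):
  File "look.py", line 12, in <module>
    r=finder.landmark_of(t,p)
ValueError: it knows: bar, bell_cutter, dispenser, flag, panel, panel_grip, pointer, rack, rack_slot, ring_cutter, yellow_jar
```

View pics/scene13z.png

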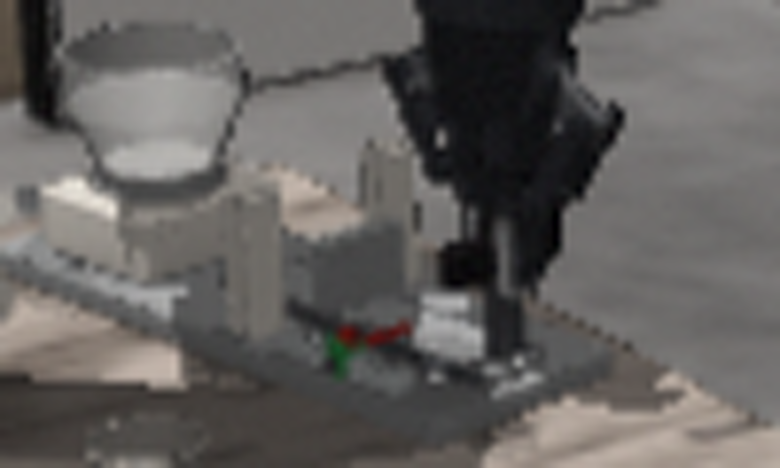

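View pics/scene13.png

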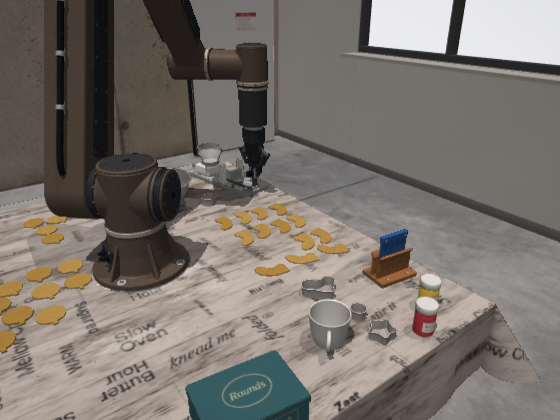

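The pointer tip (red, scene ≈(233,183)) stands on the green flag, and the panel stands in the rack at (393,240).

```bash
python3 -c "
from rig import ctrl
print(ctrl.finish_job())"
```

```text
the job is handed in; nothing more can be done
None
```

The job is handed in at about 20 s of the 61 s allowed. I lifted the blue panel straight out of its guides, stood it in the rack slot and let go. I then gripped the black bar, pulled the gate out and finished while holding it still.

**Gate:** the arm pose gives a pull of 35.8 mm. The wrist pictures put the flag 35.8 mm (±1 mm) from the starting pointer position. In the last wrist picture the pointer stood at 177.1 mm along the dispenser's y direction and the flag at 177.4 mm, well inside the 5 mm allowed.

**Panel:** it stands upright in the slot. Its grip point came out at about 0.108 m high just after release, against 0.107 m expected, and at about 0.103 m in the rougher last check.

**Other things:** I did not touch the cutters or jars, and the last scene picture shows nothing displaced. The highest wrist force I read was about 11 N.

**Disagreements:**
- The last pointer position from the coarse scene and side cameras was about 5 to 6 mm past the flag. One pixel there is about 4 mm, so I relied on the wrist pictures and the arm pose.
- The closed fingers hide most of the flag in the last wrist picture, so its position comes from the earlier pictures with the fingers open.
- The network also does not know the name "gate", so that query failed.

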